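Turn the stall's display stand to show the blue bowl

ROBOT

A 6-joint arm with a two-finger parallel gripper is mounted at the origin on the work surface. World frame = base frame: x ahead of the robot, y to its left, z up, the work surface at z = 0. Lengths are in mm, angles in rad, forces in N, time in s.
With the tool pointing down it reaches from about 325 to 850 mm from the base axis. Payload 15.5 kg.
Tool frame: the origin (TCP) lies between the finger pads; the fingertips stand 8 mm ahead of it and the grasp point (between the pads) lies 11 mm behind it; z points along the fingers, y is the direction in which the jaws open and shut (so a half turn about z gives the same grasp; the last joint's range is limited). The gripper opens to 91 mm and grips with 3 to 60 N. Pads are 32 mm wide; open, the fingers measure 118 mm over their backs; the gripper's body (76 mm by 178 mm) begins 60 mm behind the grasp point.
Start: joints at [-1.423, 0.494, 1.345, -0, 1.302, -0.096], TCP at [150.871, -606.518, 198.815] pointing down, gripper open.
Joint ranges: [-2.91, 2.91], [-0.82, 2.16], [0.22, 2.67], [-1.22, 4.37], [0.12, 2.79], [-3.08, 3.08]. Speed limits (rad/s): [1.89, 1.89, 2.57, 3.01, 3.01, 3.01].

INTERFACE

Orientations are given as a unit quaternion [w, x, y, z].
In Python, from cell import ctrl gives the robot as it stands.
- The arm moves only by the tool apply_moves, never from a script. Its argument "increments" is a list of rows, each an object with "translation": the shift along the tool's x, y, z in mm, a list of three; "turn": the turn about the tool's z in degrees; "grip": the finger opening in mm, from 0 to 91.2. In form: [{"translation": [tx, ty, tz], "turn": turn, "grip": grip}, ...]. A call has 1 to 5 rows; each row is the pose to reach, as a shift and turn from the pose commanded when the call began, along the tool's axes at that moment; what a row does not reach only later rows make up. A row lasts 1/10 s, in which the tool goes at most 50 mm and 8.59 degrees, less where a joint would pass 70% of its speed; a pose out of reach is approached as far as the arm can. A call with a gripper value outside its range is refused whole. The fingers move at their own pace and stop on an object; "grip_force" is the grip in N (left out, the last holds). Time passes only in rows, so rows that repeat a pose let the fingers close. It gives the time, the measured TCP pose, the force and the opening at its end, in the units of the state.
- ctrl.sense(): the state, without advancing time (a new reading comes with each control period).
- ctrl.grab_frame(name): name is "scene" or "top"; returns the picture (480x640x3 uint8, blue, green, red); there is no depth.
- ctrl.camera_model(name): a dict with "K" (3x3 intrinsics, pixels), "rvec" (rotation vector, rad) and "tvec" (3), from world to camera coordinates, as OpenCV has them. Camera axes: x right, y down, z forward; pixel columns grow to the right and rows downward; lengths in mm; the calibration is good to about 2 mm. A picture is of the moment at which its call begins. camera_model takes no time and is no camera call.
- ctrl.sign_off(): hands the job in, once; it reports no verdict.
The state is a dict: "clock": time; "qpos": joint angles; "dq": joint speeds; "effort": joint torques, N m; "ee_pos": TCP position; "tcp_rot": TCP orientation; "contact_force": force on the tool from outside, world axes, zero at the start; "torque": the same for the moment, N m; "width": opening from 0.0 (shut) to 1.0 (fully open).
Only numpy, scipy, OpenCV 4.12 (cv2) and the standard library are available. Lean on these libraries where they do the work, as an engineer would, in place of code of your own. Each camera call takes 0.05 s, during which the arm holds its last target.

TASK

Gently push the brass pegs on the rim of the display turntable, either way round, until the blue bowl stands right at the front, squarely in line with the red arrow on the stand's foot, then take the hand away and leave it at rest there. Do not pick up anything: every piece on the turntable must ride round upright on its own pale spot, and the ware standing on the table must stay where it is.

Things in the scene. Friction and masses are not known exactly. Their poses are not given: they have to be found in the camera images.
- foot: fixed dark steel foot of the turntable; origin on the table on the turning axis; it never moves. A tongue 30 mm wide, under 16 mm high, sticks out along its own +x axis to 210 mm from the axis; on its outer end, on a white plate, lies the red arrow that marks the front (roughly away from the robot). The front direction is the foot's +x axis
- turntable: dark wooden disc, 280 mm across, 20 mm thick, brass band round its edge; turns both ways without stops about the foot's vertical axis. Origin on the axis at its underside, 25 mm above the table (its top is at 45 mm); its axes turn with it. Dry friction (about 2 N at the rim) stops it almost at once when no longer pushed. A brass boss, 48 mm across, 6 mm high, is at the middle
- peg0 (a point): foot, at disc-top level, of the first of eight equal upright brass finger pegs round the disc's rim, on a circle of 128 mm radius, every 45 degrees; this one at 22.5 degrees from the disc's +x axis, counterclockwise from above. Each is 14 mm thick with an 18 mm ball on top and reaches 43 mm above the disc's top (88 mm above the table)
- spot0 (a point): centre of a pale round inlay, 66 mm across, on top of the disc, 70 mm from the axis, 0 degrees counterclockwise (seen from above) from the disc's +x axis; the blue bowl stands here
- spot1 (a point): centre of a pale round inlay, 66 mm across, on top of the disc, 70 mm from the axis, 72 degrees counterclockwise (seen from above) from the disc's +x axis; one of the four other pieces of ware stands here
- spot2 (a point): centre of a pale round inlay, 66 mm across, on top of the disc, 70 mm from the axis, 144 degrees counterclockwise (seen from above) from the disc's +x axis; one of the four other pieces of ware stands here
- spot3 (a point): centre of a pale round inlay, 66 mm across, on top of the disc, 70 mm from the axis, 216 degrees counterclockwise (seen from above) from the disc's +x axis; one of the four other pieces of ware stands here
- spot4 (a point): centre of a pale round inlay, 66 mm across, on top of the disc, 70 mm from the axis, 288 degrees counterclockwise (seen from above) from the disc's +x axis; one of the four other pieces of ware stands here
- blue_bowl: the small blue bowl, open, 54 mm across, 34 mm high, loose, standing on the turntable about 70 mm from the axis; the only blue piece on the table; origin at the centre of its underside
- brass_pot: round yellow brass pot with a narrow neck, 52 mm across, 46 mm high; loose, standing on the turntable about 70 mm from the axis; origin at the centre of its underside
- copper_cup: open reddish copper cup, 44 mm across, 45 mm high; loose, standing on the turntable about 70 mm from the axis; origin at the centre of its underside
- silver_jar: silver lidded jar with a small black knob, 50 mm across, 53 mm high; loose, standing on the turntable about 70 mm from the axis; origin at the centre of its underside
- dark_pot: dark brown bronze pot, 52 mm across, 40 mm high; loose, standing on the turntable about 70 mm from the axis; origin at the centre of its underside
- teapot: steel teapot with black handle and lid knob, about 210 mm long over spout and handle, 108 mm high, standing on the table right of the turntable; its x axis points along the spout; loose; origin at the centre of its underside
- candlestick: brass candlestick on a saucer-like foot, 120 mm across, 98 mm high, on the table; loose; origin at the centre of its underside
- brass_bowl: open brass bowl, 130 mm across, 55 mm high, on the table left of the turntable; loose; origin at the centre of its underside
- wood_box: dark red wooden box, 104 x 154 mm, 61 mm high, on the table; loose; origin at the centre of its underside

How it is judged (in metres and radians):
At the end, for the whole second after the job is handed in: Blue bowl's centre within 8 mm of the line from the axis along the red arrow, over 50 mm out on the arrow's side; turntable at rest; the five pieces upright and within 20 mm of a pale spot (the blue bowl of its own); the four table pieces within 20 mm of their start (x of blue_bowl in the frame of foot above 0.05 m and y of blue_bowl in the frame of foot between -0.008 and 0.008 m and angular speed of turntable below 0.05 rad/s and not (distance between blue_bowl and spot0 above 0.02 m) and not (distance between brass_pot and spot1 above 0.02 m and distance between brass_pot and spot2 above 0.02 m and distance between brass_pot and spot3 above 0.02 m and distance between brass_pot and spot4 above 0.02 m) and not (distance between copper_cup and spot1 above 0.02 m and distance between copper_cup and spot2 above 0.02 m and distance between copper_cup and spot3 above 0.02 m and distance between copper_cup and spot4 above 0.02 m) and not (distance between silver_jar and spot1 above 0.02 m and distance between silver_jar and spot2 above 0.02 m and distance between silver_jar and spot3 above 0.02 m and distance between silver_jar and spot4 above 0.02 m) and not (distance between dark_pot and spot1 above 0.02 m and distance between dark_pot and spot2 above 0.02 m and distance between dark_pot and spot3 above 0.02 m and distance between dark_pot and spot4 above 0.02 m) and angle between each of blue_bowl, brass_pot, copper_cup, silver_jar, dark_pot's own z axis and vertical below 0.15 rad and distance of each of teapot, candlestick, brass_bowl, wood_box from where it was at the start of the episode below 0.02 m); the robot touches nothing.
It fails at once if a piece on the turntable slides or is lifted more than 20 mm from its pale spot (distance between blue_bowl and spot0 above 0.02 m or (distance between brass_pot and spot1 above 0.02 m and distance between brass_pot and spot2 above 0.02 m and distance between brass_pot and spot3 above 0.02 m and distance between brass_pot and spot4 above 0.02 m) or (distance between copper_cup and spot1 above 0.02 m and distance between copper_cup and spot2 above 0.02 m and distance between copper_cup and spot3 above 0.02 m and distance between copper_cup and spot4 above 0.02 m) or (distance between silver_jar and spot1 above 0.02 m and distance between silver_jar and spot2 above 0.02 m and distance between silver_jar and spot3 above 0.02 m and distance between silver_jar and spot4 above 0.02 m) or (distance between dark_pot and spot1 above 0.02 m and distance between dark_pot and spot2 above 0.02 m and distance between dark_pot and spot3 above 0.02 m and distance between dark_pot and spot4 above 0.02 m)).
It fails at once if a piece of ware is tipped more than 0.35 rad (angle between any of blue_bowl, brass_pot, copper_cup, silver_jar, dark_pot, teapot, candlestick, brass_bowl, wood_box's own z axis and vertical above 0.35 rad).
It fails at once if a piece standing on the table is moved more than 20 mm (distance of any of teapot, candlestick, brass_bowl, wood_box from where it was at the start of the episode above 0.02 m).
It fails at once if the turntable is spun hard (faster than 3 rad/s, half a turn a second) (angular speed of turntable above 3 rad/s).
It also fails if it takes over 58 s, if anything falls off the work surface, if the arm or the gripper's body presses on something with over 40 N, if the wrist force passes 120 N, or if a joint passes its speed limit or range.

## Working session

There is one attempt and no reset: what is moved stays moved. The work goes in short steps, Python scripts to look and compute and a tool call to move; the robot and the scene stay as the last step left them, time stands still between calls to the robot, and variables do not carry over. Pictures are saved under pics/ and viewed, and the job is handed in when it is done.

Besides the shell and the picture viewer there is one more tool, called after "Emit:" by a JSON object that holds its "api" and its "payload". apply_moves: Moves the arm, as the interface text tells. Its arguments: {"type":"object","properties":{"increments":{"type":"array","items":{"type":"object","properties":{"translation":{"type":"array","items":{"type":"number"}},"turn":{"type":"number"},"grip":{"type":"number"}}}},"grip_force":{"type":"number"}},"required":["increments"]}

```bash
mkdir -p pics; ls
python3 - <<'E'
from cell import ctrl
import cv2,numpy as np
s=ctrl.sense();print(s)
for n in("scene","top"):
    cv2.imwrite(f"pics/{n}0.png",ctrl.grab_frame(n)); m=ctrl.camera_model(n);print(n,m)
    R=cv2.Rodrigues(np.array(m['rvec'],float))[0];print(-R.T@np.array(m['tvec'],float).ravel())
E
```

```text
pics
{'clock': 0.0, 'qpos': array([-1.42249981e+00,  4.94158857e-01,  1.34613758e+00,  2.00884510e-05,
        1.30248997e+00, -9.55274831e-02]), 'dq': array([ 5.96131633e-04,  3.37698252e-04, -1.32748849e-03,  4.94676865e-04,
       -1.63053284e-04,  3.90217432e-05]), 'effort': array([-4.38869602e-04, -8.78818989e+01, -3.81857836e+01,  7.08014821e-02,
        5.31120098e-02, -5.74791193e-05]), 'ee_pos': array([ 150.81895268, -606.12055693,  198.25121479]), 'tcp_rot': array([-5.96925899e-04,  9.92578079e-01,  1.21607568e-01, -6.06662131e-06]), 'contact_force': array([-0.09811084, -0.23922569,  0.47188121]), 'torque': array([-0.02104543, -0.00479093, -0.03475137]), 'width': 1.0002451805417896}
scene {'K': array([[535.7621695 ,   0.        , 318.25002816],
       [  0.        , 535.7621695 , 232.39514942],
       [  0.        ,   0.        ,   1.        ]]), 'rvec': array([ 1.74805022,  1.9407221 , -0.70132781]), 'tvec': array([  40.27664085, -387.37440524, 1607.7928828 ])}
[1306.4663942   119.52117057 1007.73971949]
top {'K': array([[582.3271731 ,   0.        , 322.07023988],
       [  0.        , 582.3271731 , 229.89045422],
       [  0.        ,   0.        ,   1.        ]]), 'rvec': array([ 2.17161582, -2.13095428,  0.13531049]), 'tvec': array([  -3.15484085,  556.36559287, 1507.01709963])}
[ 355.16201857   -2.46881199 1566.68663429]
```

View pics/scene0.png

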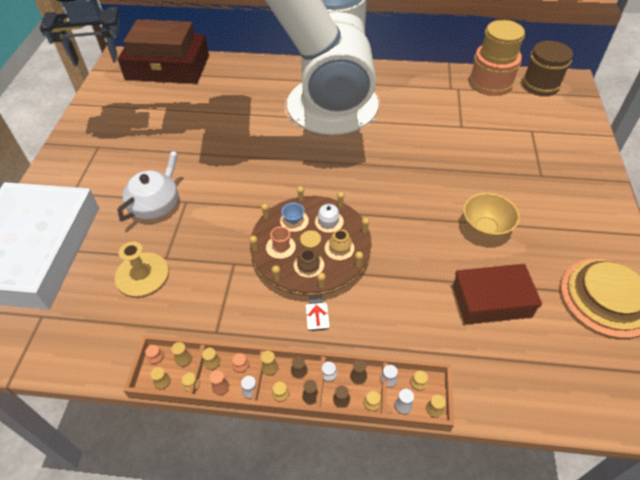

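View pics/top0.png

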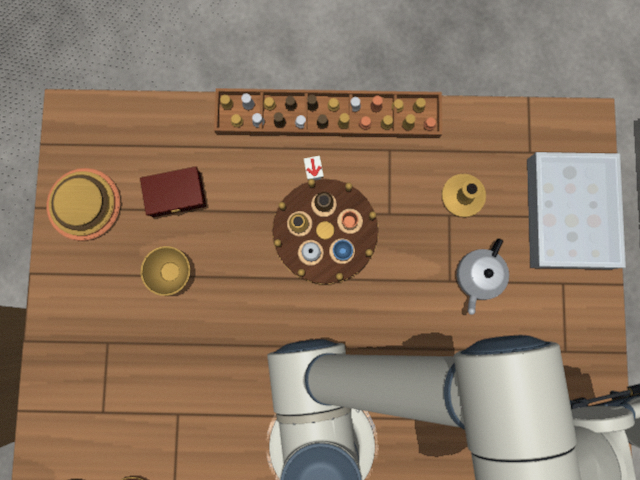

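The scene view shows the turntable around (310,243), with the blue bowl at (293,214) and the arrow plate at (317,316). In the top view the disc is at (325,231), the blue bowl at (342,250) and the plate at (313,167). Next I'll measure them.

```bash
cat > h.py <<'E'
from cell import ctrl
import cv2,numpy as np
def ray(n,uv,z):
    m=ctrl.camera_model(n);R=cv2.Rodrigues(np.array(m['rvec'],float))[0];t=np.array(m['tvec'],float).ravel();c=-R.T@t
    d=R.T@np.linalg.inv(m['K'])@np.array([uv[0],uv[1],1.]);return (c+d*(z-c[2])/d[2])
def proj(n,P):
    m=ctrl.camera_model(n);return cv2.projectPoints(np.array(P,float).reshape(-1,1,3),m['rvec'],m['tvec'],m['K'],None)[0].reshape(-1,2)
def blobs(im,lo,hi,roi,amin=15):
    hsv=cv2.cvtColor(im,cv2.COLOR_BGR2HSV);m=cv2.inRange(hsv,lo,hi);k=np.zeros_like(m);x0,y0,x1,y1=roi;k[y0:y1,x0:x1]=255;m&=k
    n,l,s,c=cv2.connectedComponentsWithStats(m);return [(c[i].round(2),s[i].tolist()) for i in range(1,n) if s[i,4]>=amin]
def meas(top):
    C=None
    return
E
python3 - <<'E'
from h import *
im=cv2.imread('pics/top0.png')
print('blue',blobs(im,(95,90,40),(125,255,255),(260,170,390,290)))
for b in blobs(im,(15,120,90),(35,255,255),(265,175,390,295),6): print('y',b)
print('white',blobs(im,(0,0,170),(180,60,255),(295,150,335,185)))
print('red',blobs(im,(0,120,120),(8,255,255),(300,150,330,182))+blobs(im,(172,120,120),(180,255,255),(300,150,330,182)))
im2=cv2.imread('pics/scene0.png')
print('sblue',blobs(im2,(95,90,40),(125,255,255),(240,180,380,300)))
a=cv2.resize(im[160:295,260:395],None,fx=4.4,fy=4.4,interpolation=cv2.INTER_CUBIC);cv2.imwrite('pics/crop0.png',a)
a=cv2.resize(im2[175:335,235:385],None,fx=3.7,fy=3.7,interpolation=cv2.INTER_CUBIC);cv2.imwrite('pics/crop1.png',a)
E
```

```text
blue [(array([342.49, 249.79]), [333, 241, 20, 19, 291])]
y (array([310.83, 181.91]), [308, 179, 7, 7, 35])
y (array([348.34, 185.07]), [345, 182, 8, 7, 44])
y (array([281.08, 204.74]), [278, 202, 7, 7, 39])
y (array([372.4 , 214.09]), [369, 211, 8, 7, 43])
y (array([298.37, 223.08]), [289, 214, 19, 19, 204])
y (array([324.74, 229.89]), [316, 221, 19, 19, 279])
y (array([377.5, 225. ]), [377, 224, 2, 3, 6])
y (array([276.53, 242.49]), [273, 239, 8, 9, 47])
y (array([375.11, 247.  ]), [374, 245, 3, 5, 9])
y (array([368.98, 252.4 ]), [365, 249, 9, 9, 50])
y (array([278.67, 256.78]), [277, 255, 4, 5, 9])
y (array([287.4, 268.2]), [283, 264, 9, 10, 20])
y (array([299.77, 272.88]), [294, 269, 11, 10, 57])
y (array([338.93, 275.81]), [336, 273, 7, 7, 42])
y (array([346.17, 279.17]), [345, 278, 3, 4, 6])
y (array([308.43, 281.  ]), [305, 280, 7, 3, 14])
y (array([341.5, 281. ]), [340, 280, 4, 3, 8])
y (array([320.  , 283.38]), [318, 283, 5, 2, 8])
y (array([330.77, 283.15]), [328, 282, 7, 3, 13])
white [(array([312.13, 161.93]), [304, 156, 18, 14, 158]), (array([314.23, 174.32]), [306, 169, 18, 10, 84])]
red [(array([313.36, 168.52]), [307, 159, 14, 17, 85])]
sblue [(array([292.19, 215.09]), [285, 208, 16, 12, 101])]
```

View pics/crop0.png

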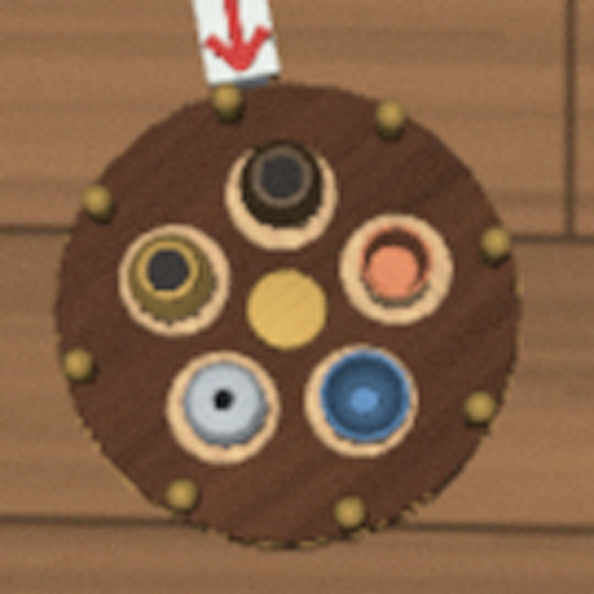

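View pics/crop1.png

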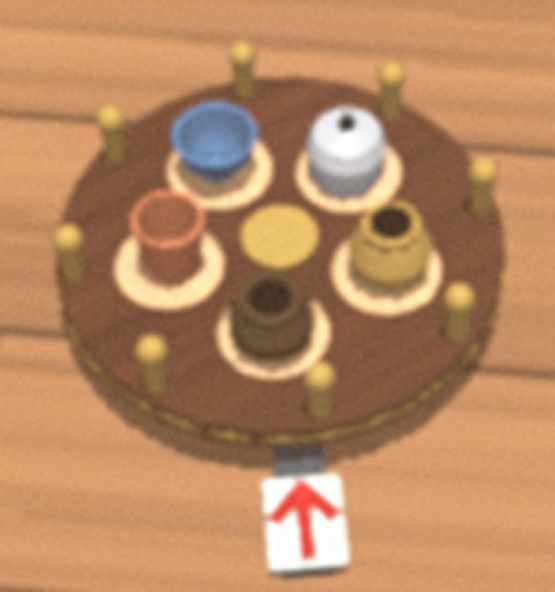

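The crops show all eight peg balls, the five pieces on their pale spots, the boss, and the plate with its arrow pointing towards the axis.

```bash
cat >> h.py <<'E'
def analyse(im,c0=None):
    # pegs
    P=[]
    bl=blobs(im,(15,100,80),(35,255,255),(255,160,400,300),18)
    boss=None
    for c,s in bl:
        w=ray('top',c,79)[:2]; P.append((c,w,s))
    b=blobs(im,(95,90,40),(125,255,255),(255,160,400,300),60)
    return P,[(ray('top',c,72)[:2],c) for c,s in b]
def front(im):
    hsv=cv2.cvtColor(im,cv2.COLOR_BGR2HSV);m=cv2.inRange(hsv,(0,0,160),(180,70,255))|cv2.inRange(hsv,(0,90,100),(8,255,255))
    k=np.zeros_like(m);k[150:182,298:330]=255;m&=k
    m=cv2.morphologyEx(m,cv2.MORPH_CLOSE,np.ones((3,3)))
    n,l,s,c=cv2.connectedComponentsWithStats(m);i=1+np.argmax(s[1:,4]);
    cn=cv2.findContours((l==i).astype(np.uint8),0,2)[0][0];r=cv2.minAreaRect(cn)
    return ray('top',c[i],16)[:2],[ray('top',q,16)[:2].round(1) for q in cv2.boxPoints(r)],c[i]
E
python3 - <<'E'
from h import *
from scipy.optimize import least_squares
im=cv2.imread('pics/top0.png')
P,B=analyse(im)
W=[]
C0=ray('top',(324.74,229.89),51)[:2];print('boss',C0)
for c,w,s in P:
    r=np.hypot(*(w-C0));print(c,w.round(1),s[4],r.round(1))
    if 118<r<138 and s[4]>30:W.append(w)
W=np.array(W)
def f(p):
    a=np.arctan2(W[:,1]-p[1],W[:,0]-p[0]);return np.hypot(W[:,0]-p[0],W[:,1]-p[1])-p[2]
r=least_squares(f,[*C0,128]);print('fit',r.x,abs(r.fun).max())
C=r.x[:2]
a=np.degrees(np.arctan2(W[:,1]-C[1],W[:,0]-C[0]));print(a.round(1),(a%45).round(1))
print('bowl',B,[ (np.degrees(np.arctan2(*(b-C)[::-1])),np.hypot(*(b-C))) for b,_ in B])
F=front(im);print(F,np.degrees(np.arctan2(*(F[0]-C)[::-1])),np.hypot(*(F[0]-C)))
print('red',[ray('top',(313.36,168.52),16)])
E
```

```text
boss [5.54542786e+02 2.59615819e-01]
[310.92 181.95] [676.1  38.5] 40 127.5
[348.35 185.35] [668.9 -59.1] 48 128.8
[314.5  201.68] [624.1  28.1] 34 75.0
[333.71 203.33] [620.7 -21.7] 45 69.7
[281.26 204.95] [614.  114.1] 43 128.4
[351.13 218.19] [582.6 -67.4] 95 73.2
[298.19 222.57] [568.6  69.1] 340 70.3
[372.26 214.28] [ 593.8 -121.9] 46 128.3
[319.89 214.78] [590.   13.5] 18 37.9
[324.75 229.86] [5.509e+02 2.000e-01] 280 3.6
[276.65 242.57] [515.7 123.2] 49 128.9
[313.17 244.66] [512.1  29.2] 41 51.4
[368.94 252.45] [ 494.7 -114.1] 51 129.1
[287.4 268.2] [450.4  93.8] 20 140.0
[299.77 273.07] [438.5  61.9] 60 131.4
[339.32 276.85] [430.8 -39.2] 53 129.9
fit [5.53283917e+02 3.70808061e-01 1.29032921e+02] 1.154436630690867
[  17.3  -27.2   61.9  -71.6  107.  -117.1  151.8 -162.1] [17.3 17.8 16.9 18.4 17.  17.9 16.8 17.9]
bowl [(array([500.91891364, -46.47032299]), array([342.49, 249.79]))] [(np.float64(-138.18698131609028), np.float64(70.25798984837976))]
(array([731.53191227,  35.23033431]), [array([756.4,  63.7]), array([765.7,  18.4]), array([707. ,   6.8]), array([697.8,  51.9])], array([313.10497238, 166.93922652])) 11.065533451519189 181.62470752068995
red [array([727.14006237,  34.44252377,  16.        ])]
```

The fit puts the axis at (553.3, 0.4). The front is at 11.1° and the bowl at about -138.7°, so it needs about +150° counterclockwise. All the radii agree (128/129, 70 and 182 mm). I'll close the fingers, come down between the pegs at -117° and -162°, and push the -117° peg counterclockwise.

Emit:
{"api": "apply_moves", "payload": {"increments": [{"translation":[34,-35,0],"turn":0,"grip":0},{"translation":[68,-70,0],"turn":0,"grip":0},{"translation":[102,-105,0],"turn":0,"grip":0},{"translation":[136,-140,0],"turn":0,"grip":0},{"translation":[170,-175,0],"turn":0,"grip":0}], "grip_force": 20}}

```text
clock: 0.6
ee_pos: [274.1, -393.8, 198.7]
tcp_rot: [-0.0, 0.993, 0.121, -0.0]
contact_force: [0.5, -0.3, -0.2]
width: 0.591
```

Emit:
{"api": "apply_moves", "payload": {"increments": [{"translation":[34,-35,0],"turn":0,"grip":0},{"translation":[68,-70,0],"turn":0,"grip":0},{"translation":[102,-105,0],"turn":0,"grip":0},{"translation":[136,-140,0],"turn":0,"grip":0},{"translation":[170,-175,0],"turn":0,"grip":0}]}}

```text
clock: 1.1
ee_pos: [396.8, -182.9, 198.8]
tcp_rot: [0.0, 0.993, 0.121, 0.0]
contact_force: [1.3, -1.2, 0.1]
width: 0.152
```

Emit:
{"api": "apply_moves", "payload": {"increments": [{"translation":[30,-30,0],"turn":-6,"grip":0},{"translation":[60,-60,0],"turn":-12,"grip":0},{"translation":[78,-82,0],"turn":-18,"grip":0},{"translation":[78,-82,0],"turn":-26,"grip":0},{"translation":[78,-82,0],"turn":-26,"grip":0}]}}

```text
clock: 1.6
ee_pos: [452.2, -85.6, 198.6]
tcp_rot: [-0.0, 0.939, 0.344, -0.0]
contact_force: [-0.5, -0.5, 0.6]
width: 0.005
```

Emit:
{"api": "apply_moves", "payload": {"increments": [{"translation":[0,0,35],"turn":0,"grip":0},{"translation":[0,0,70],"turn":0,"grip":0},{"translation":[0,0,100],"turn":0,"grip":0},{"translation":[0,0,100],"turn":0,"grip":0}]}}

```text
clock: 2.0
ee_pos: [449.8, -86.3, 96.2]
tcp_rot: [-0.002, 0.941, 0.339, -0.002]
contact_force: [-0.2, 0.4, 0.2]
width: 0.008
```

Run:
```python
from h import *
a=ctrl.grab_frame('scene');b=ctrl.grab_frame('top')
A=cv2.resize(a[120:330,220:400],(514,600));B=cv2.resize(b[150:310,250:400],(286,305))
c=np.zeros((600,800,3),np.uint8);c[:,:514]=A;c[:305,514:]=B;cv2.imwrite('pics/c2.png',c);print(ctrl.sense()['ee_pos'])
```

```text
[452.00082824 -86.79040362  99.22337998]
```

View pics/c2.png

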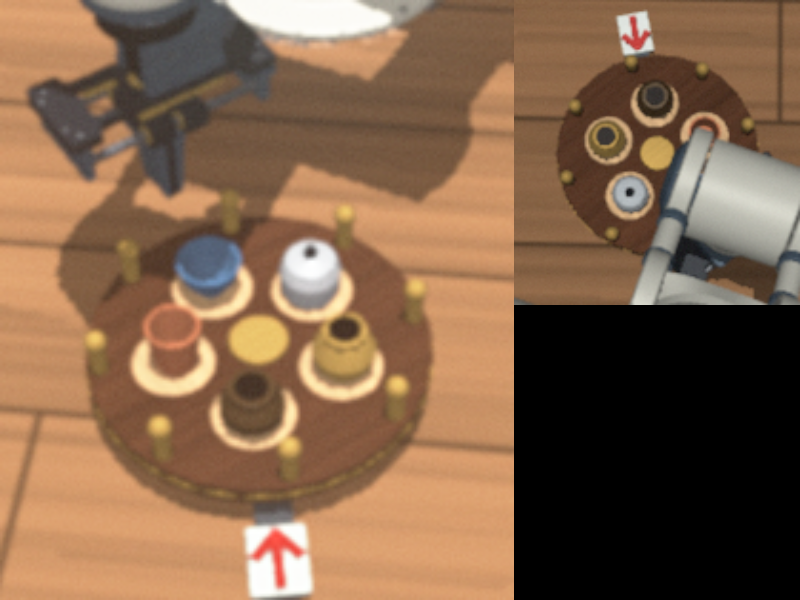

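The fingertip, at (170,190), hangs between the two pegs at (128,250) and (230,205), outside the bowl. I'll lower it and sweep.

Emit:
{"api": "apply_moves", "payload": {"increments": [{"translation":[0,0,18],"turn":0,"grip":0},{"translation":[0,0,35],"turn":0,"grip":0},{"translation":[0,0,35],"turn":0,"grip":0}]}}

```text
clock: 2.4
ee_pos: [452.3, -86.7, 64.1]
tcp_rot: [-0.0, 0.94, 0.341, -0.0]
contact_force: [-0.5, -0.2, 0.4]
width: 0.007
```

Emit:
{"api": "apply_moves", "payload": {"increments": [{"translation":[0.3,8,0],"turn":-3.5,"grip":0},{"translation":[1.0,16,0],"turn":-7,"grip":0},{"translation":[2.0,23,0],"turn":-10,"grip":0},{"translation":[3.8,31.5,0],"turn":-13.7,"grip":0},{"translation":[6.5,41,0],"turn":-18,"grip":0}]}}

```text
clock: 2.9
ee_pos: [484.2, -114.1, 65.8]
tcp_rot: [0.0, 0.874, 0.485, 0.0]
contact_force: [-1.9, 2.7, 1.1]
width: 0.004
```

Emit:
{"api": "apply_moves", "payload": {"increments": [{"translation":[0.4,10,0],"turn":-4.3,"grip":0},{"translation":[1.6,20,0],"turn":-9,"grip":0},{"translation":[3.8,31.5,0],"turn":-13.7,"grip":0},{"translation":[6.5,41,0],"turn":-18,"grip":0}]}}

```text
clock: 3.3
ee_pos: [522.6, -130.4, 66.0]
tcp_rot: [0.001, 0.788, 0.616, 0.0]
contact_force: [-2.3, 2.5, -0.5]
width: 0.007
```

Contact is at about 3 N and the radius reads 134. Continuing the arc.

Emit:
{"api": "apply_moves", "payload": {"increments": [{"translation":[0.5,11.6,0],"turn":-5,"grip":0},{"translation":[2,23.1,0],"turn":-10,"grip":0},{"translation":[4.5,34.4,0],"turn":-15,"grip":0},{"translation":[8,45.5,0],"turn":-20,"grip":0},{"translation":[12.5,56.2,0],"turn":-25,"grip":0}]}}

```text
clock: 3.8
ee_pos: [580.1, -131.9, 66.1]
tcp_rot: [0.001, 0.635, 0.772, 0.0]
contact_force: [-2.5, -0.2, -0.4]
width: 0.006
```

Emit:
{"api": "apply_moves", "payload": {"increments": [{"translation":[0.5,11.6,0],"turn":-5,"grip":0},{"translation":[2,23.1,0],"turn":-10,"grip":0},{"translation":[4.5,34.4,0],"turn":-15,"grip":0},{"translation":[8,45.5,0],"turn":-20,"grip":0},{"translation":[12.5,56.2,0],"turn":-25,"grip":0}]}}

```text
clock: 4.3
ee_pos: [633.2, -109.0, 66.5]
tcp_rot: [0.001, 0.453, 0.891, -0.0]
contact_force: [-1.1, -2.2, 0.1]
width: 0.007
```

Emit:
{"api": "apply_moves", "payload": {"increments": [{"translation":[1,11.6,0],"turn":-5,"grip":0},{"translation":[3,23.1,0],"turn":-10,"grip":0},{"translation":[6,34.4,0],"turn":-15,"grip":0},{"translation":[9.5,45.5,0],"turn":-20,"grip":0},{"translation":[14,56.2,0],"turn":-25,"grip":0}]}}

```text
clock: 4.8
ee_pos: [670.7, -64.5, 66.7]
tcp_rot: [0.001, 0.25, 0.968, -0.0]
contact_force: [0.8, -2.9, 1.5]
width: 0.005
```

Emit:
{"api": "apply_moves", "payload": {"increments": [{"translation":[0.5,11.6,0],"turn":-5,"grip":0},{"translation":[2,23.1,0],"turn":-10,"grip":0},{"translation":[4.5,34.4,0],"turn":-15,"grip":0},{"translation":[8,45.5,0],"turn":-20,"grip":0},{"translation":[12.5,56.2,0],"turn":-25,"grip":0}]}}

```text
clock: 5.3
ee_pos: [687.2, -9.1, 66.9]
tcp_rot: [0.002, 0.034, 0.999, -0.0]
contact_force: [1.9, -1.8, 0.8]
width: 0.002
```

Run:
```python
from h import *
a=ctrl.grab_frame('scene');b=ctrl.grab_frame('top')
cv2.imwrite('pics/s3.png',a);cv2.imwrite('pics/t3.png',b)
A=cv2.resize(a[120:330,220:400],(514,600));B=cv2.resize(b[150:310,250:400],(286,305))
c=np.zeros((600,800,3),np.uint8);c[:,:514]=A;c[:305,514:]=B;cv2.imwrite('pics/c3.png',c);p=ctrl.sense()['ee_pos'];print(p)
print(np.degrees(np.arctan2(p[1]-.4,p[0]-553.3)))
P,Bb=analyse(b)
C=np.array([553.3,.4])
print([(x.round(1),u,np.degrees(np.arctan2(*(x-C)[::-1]))) for x,u in Bb])
for c,w,s in P:
    r=np.hypot(*(w-C))
    if 120<r<136: print(np.degrees(np.arctan2(*(w-C)[::-1])).round(1),r.round(1),s[4])
```

```text
[686.66467942  -7.93957755  66.38406455]
-3.578168155078884
[]
-85.8 128.9 44
91.3 128.2 31
```

View pics/c3.png

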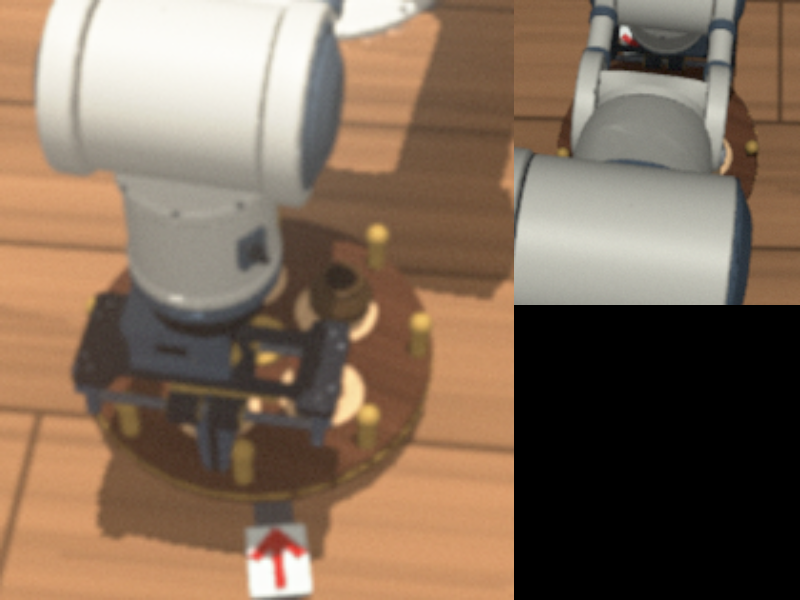

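The finger is still behind its peg at (243,462). The visible pegs put the disc about 28° short. I'll push about 25° more, then back off and look clear of the arm.

Emit:
{"api": "apply_moves", "payload": {"increments": [{"translation":[0.5,11.6,0],"turn":-5,"grip":0},{"translation":[2,23.1,0],"turn":-10,"grip":0},{"translation":[4.5,34.4,0],"turn":-15,"grip":0},{"translation":[8,45.5,0],"turn":-20,"grip":0},{"translation":[12.5,56.2,0],"turn":-25,"grip":0}]}}

```text
clock: 5.9
ee_pos: [678.3, 47.6, 65.9]
tcp_rot: [0.001, -0.182, 0.983, -0.0]
contact_force: [2.6, -2.0, 1.8]
width: 0.005
```

Emit:
{"api": "apply_moves", "payload": {"increments": [{"translation":[0,0,0],"turn":0,"grip":0},{"translation":[-1,-10,0],"turn":0,"grip":0},{"translation":[-1,-20,0],"turn":0,"grip":0},{"translation":[-1,-20,-40],"turn":0,"grip":0},{"translation":[-1,-20,-80],"turn":0,"grip":0}]}}

```text
clock: 6.4
ee_pos: [684.9, 27.7, 143.9]
tcp_rot: [-0.001, -0.18, 0.984, 0.0]
contact_force: [1.7, -0.2, 0.2]
width: 0.004
```

Emit:
{"api": "apply_moves", "payload": {"increments": [{"translation":[0,0,-40],"turn":0,"grip":0},{"translation":[20,-20,-60],"turn":0,"grip":0},{"translation":[55,-55,-60],"turn":0,"grip":0},{"translation":[90,-90,-60],"turn":0,"grip":0},{"translation":[125,-125,-60],"turn":0,"grip":0}]}}

```text
clock: 6.9
ee_pos: [612.4, -134.7, 204.2]
tcp_rot: [0.0, -0.181, 0.984, -0.0]
contact_force: [0.6, -2.4, 0.8]
width: 0.005
```

Emit:
{"api": "apply_moves", "payload": {"increments": [{"translation":[35,-35,0],"turn":0,"grip":0},{"translation":[70,-70,0],"turn":0,"grip":0},{"translation":[105,-105,0],"turn":0,"grip":0},{"translation":[140,-140,0],"turn":0,"grip":0},{"translation":[175,-175,0],"turn":0,"grip":0}]}}

```text
clock: 7.4
ee_pos: [510.7, -360.9, 204.1]
tcp_rot: [0.0, -0.18, 0.984, -0.0]
contact_force: [0.4, 0.3, 0.2]
width: 0.003
```

```bash
cat >> h.py <<'E'
def check(tag):
    a=ctrl.grab_frame('scene');b=ctrl.grab_frame('top')
    A=cv2.resize(a[120:330,220:400],(514,600));B=cv2.resize(b[150:310,250:400],(286,305))
    c=np.zeros((600,800,3),np.uint8);c[:,:514]=A;c[:305,514:]=B;cv2.imwrite(f'pics/c{tag}.png',c);cv2.imwrite(f'pics/full{tag}.png',a);cv2.imwrite(f'pics/top{tag}.png',b)
    P,Bb=analyse(b);C=np.array([553.3,.4]);f=np.radians(11.1);u=np.array([np.cos(f),np.sin(f)])
    print(ctrl.sense()['clock'],ctrl.sense()['ee_pos'])
    for x,px in Bb: d=x-C;print('bowl',px,np.degrees(np.arctan2(d[1],d[0])),'foot xy',d@u,u[0]*d[1]-u[1]*d[0])
    for c,w,s in P:
        r=np.hypot(*(w-C))
        if 120<r<136: print('peg',(np.degrees(np.arctan2(*(w-C)[::-1]))%45).round(1),r.round(1),s[4])
E
python3 -c "
from h import *
check('4')"
```

```text
7.5 [ 509.2961026  -364.46910055  203.92112017]
bowl [321.88 201.34] 6.736261717441545 foot xy 73.65784275646789 -5.620771344310517
peg 29.0 131.0 47
peg 28.3 130.0 42
peg 29.4 129.3 44
peg 28.1 129.4 49
peg 29.6 129.0 50
peg 28.0 129.9 59
```

View pics/c4.png

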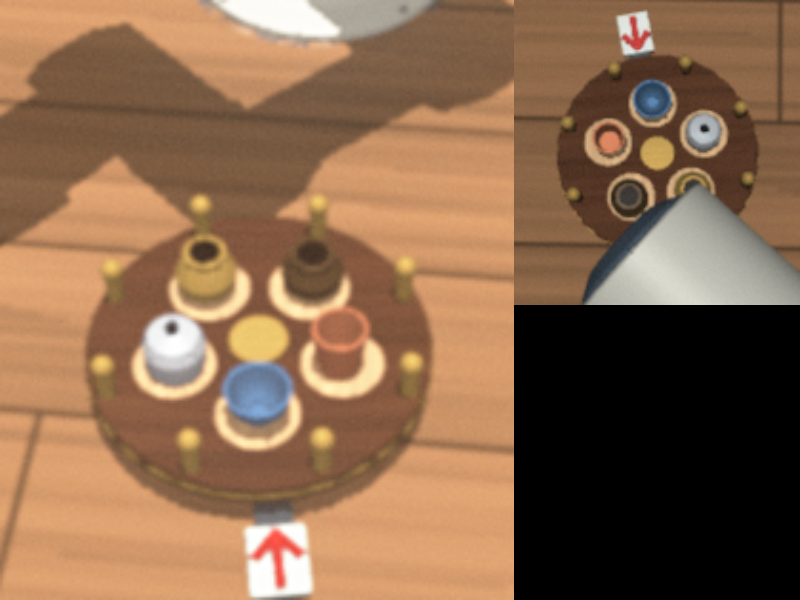

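The bowl at top-view pixel (321.9,201.3) stands at 6.5°, about 5.6 mm short of the arrow line, and every piece is on its spot. I'll go back the same way and push about 4.6° (10.5 mm) more.

Emit:
{"api": "apply_moves", "payload": {"increments": [{"translation":[-35,35,0],"turn":0,"grip":0},{"translation":[-70,70,0],"turn":0,"grip":0},{"translation":[-105,105,0],"turn":0,"grip":0},{"translation":[-140,140,0],"turn":0,"grip":0},{"translation":[-175,175,0],"turn":0,"grip":0}]}}

```text
clock: 8.0
ee_pos: [613.8, -131.1, 204.1]
tcp_rot: [0.0, -0.18, 0.984, -0.0]
contact_force: [0.7, -0.7, 1.1]
width: -0.001
```

Emit:
{"api": "apply_moves", "payload": {"increments": [{"translation":[-35,35,0],"turn":0,"grip":0},{"translation":[-70,70,0],"turn":0,"grip":0},{"translation":[-105,105,0],"turn":0,"grip":0},{"translation":[-125,125,0],"turn":0,"grip":0},{"translation":[-125,125,20],"turn":0,"grip":0}]}}

```text
clock: 8.5
ee_pos: [688.2, 32.4, 185.8]
tcp_rot: [0.002, -0.182, 0.983, -0.0]
contact_force: [0.0, -0.6, -0.3]
width: 0.006
```

Emit:
{"api": "apply_moves", "payload": {"increments": [{"translation":[0,0,30],"turn":0,"grip":0},{"translation":[0,0,60],"turn":0,"grip":0},{"translation":[0,0,90],"turn":0,"grip":0},{"translation":[0,0,118],"turn":0,"grip":0},{"translation":[0,0,118],"turn":0,"grip":0}]}}

```text
clock: 9.0
ee_pos: [683.1, 28.6, 62.2]
tcp_rot: [-0.003, -0.181, 0.984, 0.001]
contact_force: [-0.2, -0.4, -0.0]
width: 0.004
```

Emit:
{"api": "apply_moves", "payload": {"increments": [{"translation":[0.5,10,0],"turn":0,"grip":0},{"translation":[1,18,0],"turn":0,"grip":0},{"translation":[1,23,0],"turn":-2,"grip":0},{"translation":[1.5,27,0],"turn":-3,"grip":0},{"translation":[2,30.5,0],"turn":-4.5,"grip":0}]}}

```text
clock: 9.5
ee_pos: [673.4, 57.9, 67.0]
tcp_rot: [0.001, -0.222, 0.975, -0.0]
contact_force: [3.0, -0.8, 4.9]
width: 0.007
```

Emit:
{"api": "apply_moves", "payload": {"increments": [{"translation":[0,0,0],"turn":0,"grip":0},{"translation":[-1,-10,0],"turn":0,"grip":0},{"translation":[-1,-20,0],"turn":0,"grip":0},{"translation":[-1,-20,-40],"turn":0,"grip":0},{"translation":[-1,-20,-80],"turn":0,"grip":0}]}}

```text
clock: 10.0
ee_pos: [681.4, 38.5, 145.4]
tcp_rot: [-0.002, -0.22, 0.976, 0.0]
contact_force: [0.8, -0.3, 0.5]
width: 0.005
```

Emit:
{"api": "apply_moves", "payload": {"increments": [{"translation":[0,0,-40],"turn":0,"grip":0},{"translation":[20,-20,-60],"turn":0,"grip":0},{"translation":[55,-55,-60],"turn":0,"grip":0},{"translation":[90,-90,-60],"turn":0,"grip":0},{"translation":[125,-125,-60],"turn":0,"grip":0}]}}

```text
clock: 10.5
ee_pos: [622.1, -129.2, 205.8]
tcp_rot: [-0.0, -0.22, 0.975, -0.0]
contact_force: [1.1, -0.4, 0.3]
width: 0.009
```

Emit:
{"api": "apply_moves", "payload": {"increments": [{"translation":[35,-35,0],"turn":0,"grip":0},{"translation":[70,-70,0],"turn":0,"grip":0},{"translation":[105,-105,0],"turn":0,"grip":0},{"translation":[140,-140,0],"turn":0,"grip":0},{"translation":[175,-175,0],"turn":0,"grip":0}]}}

```text
clock: 11.0
ee_pos: [538.7, -362.8, 205.6]
tcp_rot: [-0.0, -0.22, 0.976, 0.0]
contact_force: [0.4, -0.3, -0.0]
width: 0.001
```

```bash
python3 -c "
from h import *
check('5')"
```

```text
11.1 [ 537.38939917 -366.45348531  205.38312987]
bowl [320.15 201.6 ] 10.274605421701962 foot xy 73.76665781132402 -1.0627451478515813
peg 32.3 130.1 43
peg 31.8 130.1 43
peg 32.8 129.7 44
peg 31.7 128.7 47
peg 33.3 129.8 51
peg 31.6 129.0 52
```

View pics/c5.png

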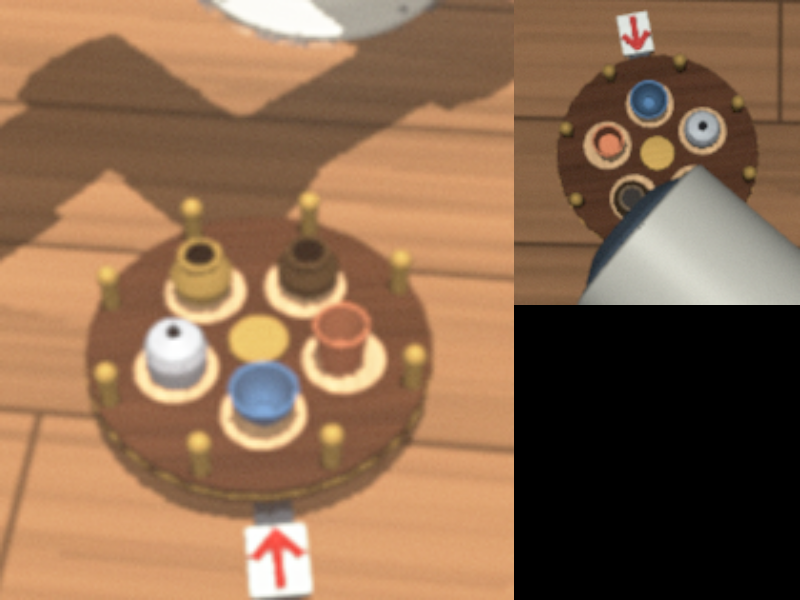

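View pics/full5.png

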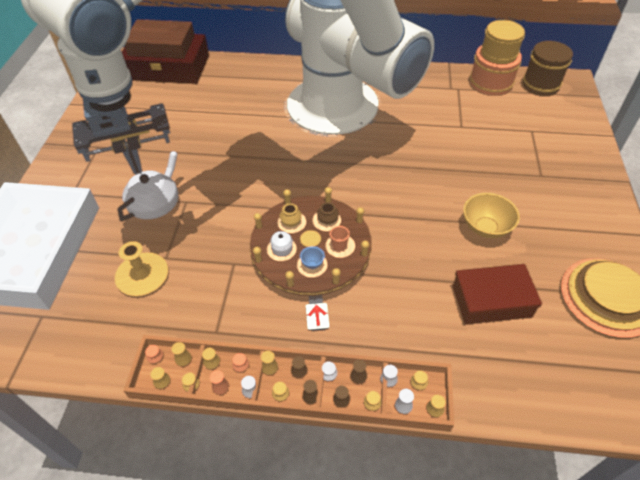

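The bowl's rim is centred at (264,393) in the crop. The scene view agrees with the top view: boss (258,340), bowl's spot (263,413) and arrow (279,558) lie on one line within about 2 crop pixels. The table ware looks unmoved and the hand is clear.

```bash
python3 -c "
from h import *
print(ctrl.sense()['dq'].round(3),ctrl.sense()['contact_force'].round(1));print(ctrl.sign_off())"
```

```text
[ 0.083 -0.013  0.034  0.029  0.001  0.072] [ 1.4  1.9 -0.5]
the job is handed in; nothing more can be done
None
```

The blue bowl now stands at the front in line with the red arrow, and I handed the job in at about 11 s of the 58 s allowed. With closed fingers I pushed one brass peg counterclockwise through about 146°, then about 4° more after checking. I then lifted the hand away to the right, clear of everything.

- **Bowl position:** the last top view puts the bowl about 1 mm off the arrow line (8 mm allowed), about 74 mm out from the axis. The pegs give the same disc angle to within about 1°.
- **Second view:** the scene camera agrees. The boss, the bowl's spot and the arrow lie on one line to within about 2 pixels in the enlarged crop.
- **Pieces:** all five pieces looked upright and on their pale spots. The table ware looked unmoved by eye; I did not measure it.
- **Forces:** the readings during the pushes stayed below about 6 N.
- **Not confirmed:** the arm still had a small residual motion (up to 0.08 rad/s at one joint) when I signed off, but it was clear of everything. I took no second picture to confirm the turntable was at rest.

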